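# Fish a lost blank out of the dust trap

## Task

A small brass blank has gone into the dust trap and lies under its slotted roof. Take the chip hook, lever the trap's cover off its catches at the pry notch and fold it right back over the roof, then rake the blank out until it lies flat on the open bench a good few centimetres in front of the trap, and lay the hook down on the bench in front of the trap. Do it all with the hook, keeping the hand itself off the cover and the blank, and leave the other things on the bench where they are.

Things in the scene. Friction and masses are not known exactly. Their poses are not given: they have to be found in the camera images.
- trap: dust trap: grey sheet box 200 mm long, 168 wide, 60 high, screwed to the bench, without a floor. Origin on the bench straight below the hinge line, mid-width; x points from the mouth inward to the rear, y to the left when looking in, z up. Side walls (inner faces at y = -80 and +80, 56 high) run from x = -83 to +116; rear wall's inner face at x = 112, hose coupling behind it
- trap_roof (a point): middle of the front edge of the trap's slotted roof, at its underside: trap x = 0, y = 0, z = 52 mm. Seven 9 mm bars with 14.5 mm slots between cover x = 0 to 116; forward of x = 0 only the hinged cover closes the trap
- trap_mouth (a point): middle of the trap's mouth on the bench: trap x = -88 mm, y = 0, z = 0. Open to the bench, with no sill, once the cover is up. Screwed ears, 6 mm high, stand out at the sides to y = +-103 mm
- cover (a joint): angle of the trap's sheet cover (0.11 kg, no handle): 0 shut, 2.95 rad (stop) folded back over the roof. Hinge line along the trap's y at x = 0, z = 60.5 mm. Two spring ball catches hold it: about 5 to 8 N upward at the lip frees it, once the lip is some 8 mm up. Let go below about 1.6 rad it falls back, beyond 1.9 rad it falls open by itself and stays
- cover_lip (a point): middle of the upper edge of the pry notch in the cover's front skirt (3 mm thick, 3.5 mm above the bench elsewhere). Notch 72 mm wide (trap y = -36 to +36), 8.5 mm high. Shut it is at trap x = -86.5, z = 8.5 mm; it moves on a radius of 101 mm round the hinge line
- hook: chip hook, 0.2 kg: wooden handle 110 x 22 x 20 mm, flat steel shank 16 x 6 mm, cranked toe. Origin under the handle's middle; x along it to the toe, y left, z up as it lies. Handle (x = -55 to 55) and shank (to x = 180) lie flat, undersides at z = 0
- hook_grip (a point): where the hook is best gripped, across its 22 mm width: on the handle, 20 mm ahead of the hook's origin, at half its height (10 mm)
- hook_heel (a point): heel of the hook: underside of the bend between shank and toe, on the centre line, hook x = 180 mm, z = 0. The toe, 16 mm wide, 4 thick and 45 long, rises from here at 22 degrees to the shank: with the handle end raised 22 degrees the toe lies flat, and pressing the handle down then turns the hook on its heel and lifts the toe
- hook_tip (a point): front end of the toe's underside on the shank's centre line, 45 mm beyond the heel, 17 mm above the bench as the hook lies. At this end a flat barb, 10 mm wide along the toe and 4 thick, stands out square to the left (hook +y), its end 38 mm from the centre line; its pulling edge is 35 mm from the heel along the toe
- blank: the lost part: a round brass knob blank 50 mm across, 12 thick, 0.19 kg, lying flat on the bench inside the trap, wholly under the slotted roof (seen from above through the slots); the other brass discs are 93 mm across. Origin at the centre of its underside
- compound_white: bystander: a white polishing bar 46 x 100 x 41 mm, its length along its y; origin at the centre of its underside
- brass_disc_12: bystander: a brass disc 93 mm across, 17 mm thick, near the robot's right; origin at the centre of its underside
- disc_a: bystander: a brass disc 93 mm across, 17 mm thick, at the back; origin at the centre of its underside
- disc_b: bystander: a brass disc 93 mm across, 17 mm thick, at the back; origin at the centre of its underside
- tin: bystander: a round paste tin 67 mm across, 27 mm high; origin at the centre of its underside
- spanner: bystander: a combination spanner 168 mm long, 25 wide, 6 thick, its length along its y; origin at the centre of its underside
- pen: bystander: a marker pen 135 mm long, 16 mm thick, its length along its y; origin at the centre of its underside
Things that resemble listed ones, but are neither listed nor needed, are in the scene too. Several things have the shape of the blank; the one meant has the colours described above.

How it is judged:
On the way, in this order (a step that is already met when the one before it is completed fails the run):
1. the cover has been levered open and folded right back (value of joint cover above 2.5 rad), for 0.2 s.
2. the blank has been raked out in front of the trap (x of blank in the frame of trap below -0.13 m), for 0.2 s.
At the end, for the whole second after the job is handed in: The cover is folded back (over 2.5 rad); the blank lies flat, at rest on the bench, its centre 130 to 400 mm in front of the hinge line (its edge at least 17 mm out of the mouth); the hook lies at rest on the bench, grip point and heel at most 25 mm high, its tip in front of the mouth (value of joint cover above 2.5 rad and x of blank in the frame of trap between -0.4 and -0.13 m and height (world z) of blank below 0.014 m and angle between the z axis of blank and the z axis of trap, either way round below 0.15 rad and linear speed of each of blank, hook below 0.02 m/s and height (world z) of each of hook_grip, hook_heel below 0.025 m and height (world z) of hook above -0.01 m and x of hook_tip in the frame of trap below -0.09 m); the robot touches nothing.
It fails at once if the hand pushes the cover instead of the hook (contact force between any of the fingers, the arm and cover above 2 N).
It fails at once if the hand touches the blank instead of the hook (contact force between any of the fingers, the arm and blank above 1 N).
It fails at once if a bystander is moved by more than 20 mm (distance of any of compound_white, brass_disc_12, disc_a, disc_b, tin, spanner, pen from where it was at the start of the episode above 0.02 m).
It also fails if it takes over 58 s, if anything falls off the work surface, if the arm or the gripper's body presses on something with over 40 N, if the wrist force passes 120 N, or if a joint passes its speed limit or range.

## Robot

A 6-joint arm with a two-finger parallel gripper is mounted at the origin on the work surface; the furniture and walls round the work are solid. World frame = base frame: x ahead of the robot, y to its left, z up, the work surface at z = 0. Lengths are in m, angles in rad, forces in N, time in s.
With the tool pointing down it reaches from about 0.375 to 0.75 m from the base axis. Payload 9 kg.
Tool frame: the origin (TCP) lies between the finger pads; the fingertips stand ctrl.tip_extent ahead of it and the grasp point (between the pads) lies 8 mm behind it (ctrl.tip_extent is the distance from the TCP to the fingertips, in m); z points along the fingers, y is the line along which they close (so a half turn about z gives the same grasp; the last joint's range is limited). The gripper opens to 85 mm and grips with 20 to 120 N. Pads are 22 mm wide; open, the fingers measure 114 mm over their backs; the gripper's body (76 mm by 85 mm) begins 54 mm behind the grasp point. The pads swing forward as they close: fully open they stand 13 mm farther back than shut.
Start: joints at [1.043, 0.104, 0.097, 1.564, 0, 1.353], TCP at [0.183, 0.571, 0.242] pointing down, gripper open.
Joint ranges: [-2.99, 2.99], [-0.84, 1.86], [-1.1, 1.16], [-1.84, 2.11], [-1.51, 1.56], [-3.14, 3.14]. Speed limits (rad/s): [2.22, 2.22, 2.57, 3.14, 3.14, 3.14].

## Interface

Orientations are given as [roll, pitch, yaw] about the fixed x, y, z axes, in that order (R = Rz(yaw) Ry(pitch) Rx(roll)).
In Python, from bench import monitor, viewer, ticket, finder, ctrl gives the robot as it stands. The module is installed in compiled form; this text tells all that it offers.
- The arm moves only by the tool step_arm, never from a script. Its argument "commands" is a list of rows, each an object with "claw": the opening, from -1 (shut) to 1 (fully open); "dp": the shift along the tool's x, y, z in mm, a list of three; "turn": the turn about the tool's z in degrees. A call has 1 to 12 rows; each row is the pose to reach, as a shift and turn from the pose commanded when the call began, along the tool's axes at that moment; what a row does not reach only later rows make up. A row lasts 1/8 s, in which the tool goes at most 62.5 mm and 10.7 degrees, less where a joint would pass 70% of its speed; a pose out of reach is approached as far as the arm can. A call with a gripper value outside its range is refused whole. The fingers move at their own pace and stop on an object; the grip force is fixed at half the most. Time passes only in rows, so rows that repeat a pose let the fingers close. It gives the time, the measured TCP pose, the force, the opening and the grip force at its end, in the units of the state.
- monitor.sense(): the state, without advancing time (a new reading comes with each control period).
- viewer.read_camera(name): name is "side" or "top" or "wrist"; returns a dict with "frame" (480x640x3 uint8, red, green, blue), "camera_matrix" (3x3 intrinsics, pixels), "R" (3x3) and "t" (3): a world point X has camera coordinates R X + t. Camera axes: x right, y down, z forward; pixel columns grow to the right and rows downward; lengths in m; the calibration is good to about 2 mm. The wrist camera is an equidistant fisheye: a pixel r from the principal point sees the ray r / f radians off the axis. A picture is of the moment at which its call begins. There is no depth.
- ticket.hand_in(): hands the job in; it is judged then, once.
Trained networks look in a picture, given as the dict that the camera call returned (one of the last four; its "shot" number tells which), for a name from the list of things; names that differ only in an ending like _2 or _b are one class to them, and where a whole thing is asked for, a point or a joint stands for the part that bears it (a point fixed in the world has none). Each returns a list of dicts, best first, with "confidence" (0 to 1); they miss things now and then, are a little off and sometimes report something else, mostly with a low value. They report only what shows in the picture. A call takes as long as a camera call. They do not tell look-alikes from the thing itself.
- finder.look_for(query, picture): "extent" ([left, top, width, height] in pixels, round what is visible of it).
The state is a dict: "time_s": time; "q": joint angles; "dq": joint speeds; "effort": joint torques, N m; "tool_pos": TCP position; "tool_rot": TCP orientation; "ft_force": force on the tool from outside, world axes, zero at the start; "ft_torque": the same for the moment, N m; "finger_gap": opening from 0.0 (shut) to 1.0 (fully open); "gripper_force": force on a finger pad.
Only numpy, scipy, OpenCV 4.12 (cv2) and the standard library are available. Lean on these libraries where they do the work, as an engineer would, in place of code of your own. Each camera call takes 0.05 s, during which the arm holds its last target. There are 200 camera calls.

## Working session

There is one attempt and no reset: what is moved stays moved. The work goes in short steps, Python scripts to look and compute and a tool call to move; the robot and the scene stay as the last step left them, time stands still between calls to the robot, and variables do not carry over. Pictures are saved under pics/ and viewed, at most 10 in all, crops included, and the job is handed in when it is done.

Besides the shell and the picture viewer there is one more tool, called after "Emit:" as a command line: name --argument value ..., lists and objects as JSON in quotes. step_arm: Moves the arm, as the interface text tells. Its arguments: {"type":"object","properties":{"commands":{"type":"array","items":{"type":"object","properties":{"claw":{"type":"number"},"dp":{"type":"array","items":{"type":"number"}},"turn":{"type":"number"}}}}},"required":["commands"]}

```bash
mkdir -p pics; cat > h.py <<'E'
import numpy as np, cv2
from bench import monitor, viewer, ticket, finder, ctrl
from scipy.spatial.transform import Rotation as Ro
def px(p,X):
    X=np.atleast_2d(X); c=X@np.array(p['R']).T+np.array(p['t']); u=c@np.array(p['camera_matrix']).T
    return u[:,:2]/u[:,2:]
def ground(p,uv,z=0.):
    uv=np.atleast_2d(uv).astype(float); R=np.array(p['R']);t=np.array(p['t']);K=np.array(p['camera_matrix'])
    d=np.c_[uv,np.ones(len(uv))]@np.linalg.inv(K).T@R; o=-R.T@t
    return o+d*((z-o[2])/d[:,2])[:,None]
def save(p,n): cv2.imwrite('pics/'+n,p['frame'][:,:,::-1])
E
python3 - <<'E'
from h import *
s=monitor.sense(); print(s['tool_pos'],s['tool_rot'],s['q'],ctrl.tip_extent)
P={n:viewer.read_camera(n) for n in('top','side')}
for n,p in P.items():
    save(p,n+'0.png'); print(n,-np.array(p['R']).T@p['t'])
    for q in ['trap','hook','blank','compound_white','brass_disc_12','tin','spanner','pen']:
        for d in finder.look_for(q,p)[:4]:
            l,t,w,h=d['extent']; print(q,round(d['confidence'],2),np.round([l,t,w,h]),ground(p,[l+w/2,t+h/2])[0].round(3))
E
```

```text
[0.1827614  0.57116559 0.24151866] [-3.14030176e+00 -2.92097435e-04  2.83174630e+00] [1.04327949e+00 1.04719335e-01 9.64839535e-02 1.56388446e+00
 6.42912401e-06 1.35312565e+00] 0.011
top [ 0.38570435 -0.03091546  1.27595421]
trap 0.62 [373. 187. 119.  99.] [ 0.53  -0.302  0.   ]
hook 0.72 [189. 231. 128.  28.] [0.519 0.089 0.   ]
blank 0.84 [450. 149.  26.  26.] [ 0.695 -0.379  0.   ]
blank 0.56 [409. 157.  21.  23.] [ 0.682 -0.279  0.   ]
blank 0.5 [426. 224.  20.  21.] [ 0.534 -0.31   0.   ]
compound_white 0.92 [137. 254.  46.  46.] [0.452 0.291 0.   ]
brass_disc_12 0.87 [363. 304.  44.  46.] [ 0.338 -0.191  0.   ]
tin 0.98 [239. 171.  26.  35.] [0.643 0.091 0.   ]
spanner 0.95 [279. 311.  68.  10.] [ 0.363 -0.038  0.   ]
spanner 0.3 [360. 308.  44.  44.] [ 0.332 -0.187  0.   ]
pen 0.57 [183. 308.  63.  20.] [0.362 0.172 0.   ]
side [ 0.30984452 -1.0244361   0.76604193]
trap 0.89 [304. 278. 107.  98.] [ 0.545 -0.267 -0.   ]
trap 0.36 [301. 220.  34.  52.] [0.516 0.08  0.   ]
hook 0.79 [304. 220.  28.  50.] [0.514 0.083 0.   ]
blank 0.73 [428. 339.  19.  24.] [ 0.701 -0.375  0.   ]
blank 0.62 [407. 309.  15.  22.] [ 0.687 -0.269  0.   ]
compound_white 0.96 [272. 198.  34.  22.] [0.459 0.31  0.   ]
brass_disc_12 0.64 [244. 297.  38.  32.] [ 0.331 -0.18   0.   ]
tin 0.64 [350. 230.  21.  14.] [0.65  0.106 0.   ]
spanner 0.75 [262. 256.  15.  40.] [ 0.363 -0.038  0.   ]
spanner 0.68 [304. 218.  35.  52.] [0.526 0.088 0.   ]
pen 0.57 [258. 220.   7.  25.] [0.358 0.181 0.   ]
```

```bash
python3 - <<'E'
import cv2
a=cv2.imread('pics/top0.png')
cv2.imwrite('pics/top0c.png',cv2.resize(a[130:370,120:520],(800,480),interpolation=cv2.INTER_CUBIC))
cv2.imwrite('pics/trapc.png',cv2.resize(a[170:300,350:520],(785,600),interpolation=cv2.INTER_CUBIC))
E
```

```text
(no output)
```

View pics/top0c.png

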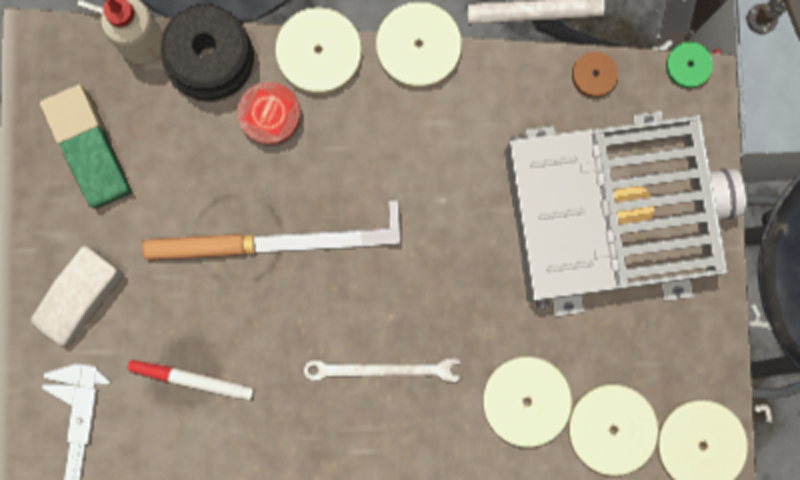

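View pics/trapc.png

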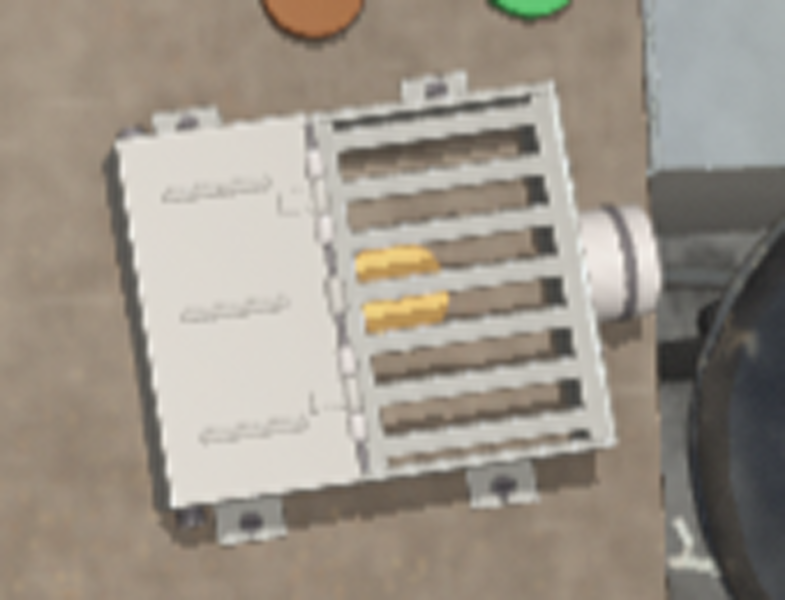

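The top view shows the hook lying along world −y with its toe towards the trap: in the crop, handle end (144,249), toe (397,238), barb pointing up the image. The trap's mouth faces the hook, with its cover corners at (118,140) and (172,507). The brass blank shows through the slots near (400,288).

```bash
cat >> h.py <<'E'
def trapfit():
    p=np.load('pics/top.npz')
    f=4.617
    c=np.array([[118,140],[172,507],[553,82],[615,440]])/f+[350,170]
    g=ground(p,c,0.060)[:,:2]
    m=np.array([[-88,84],[-88,-84],[115,84],[115,-84]])/1000
    mc=m.mean(0);gc=g.mean(0)
    U,S,Vt=np.linalg.svd((m-mc).T@(g-gc)); R=Vt.T@np.diag([1,np.linalg.det(Vt.T@U.T)])@U.T
    return R,gc-R@mc,g-(m@R.T+gc-R@mc)
E
python3 - <<'E'
from h import *
p=viewer.read_camera('top'); np.savez('pics/top.npz',**{k:np.array(p[k]) for k in('R','t','camera_matrix')})
R,o,e=trapfit(); print('trap yaw',np.degrees(np.arctan2(R[1,0],R[0,0])),o,'\n',e*1000)
f=4.617
hin=ground(p,np.array([[318,115],[367,475]])/f+[350,170],.06)[:,:2]; print('hinge in trap',(hin-o)@R)
b=ground(p,np.array([[355,248],[447,292],[440,275],[365,330],[447,318]])/f+[350,170],.012)[:,:2]; print('blank pts trap mm',((b-o)@R*1000).round())
a,bb,t=[ground(p,np.array(q)/2+[120,130],z)[0,:2] for q,z in(((144,249),.01),((397,238),.018),((250,244),.01))]
d=(bb-a)/np.linalg.norm(bb-a); print('hook yaw',np.degrees(np.arctan2(d[1],d[0])),np.linalg.norm(bb-a),np.linalg.norm(t-a),'grip',a+.075*d)
# handle axis by colour
fr=p['frame'].astype(int); m=(fr[:,:,0]-fr[:,:,2]>60)&(fr[:,:,0]>120); m[:, :185]=0; m[:,255:]=0; m[:225]=0; m[:,:][275:]=0
ys,xs=np.nonzero(m); g=ground(p,np.c_[xs,ys],.012)[:,:2]; c=g.mean(0); w=np.linalg.svd(g-c)[2][0]; print('handle c',c,'dir',np.degrees(np.arctan2(w[1],w[0])),np.ptp((g-c)@w))
E
```

```text
trap yaw -83.06617812302933 [ 0.52970188 -0.26915969] 
 [[-0.30506752 -1.46427428]
 [-0.15571956 -0.16860939]
 [-1.23495493  0.48025496]
 [ 1.69574201  1.15262871]]
hinge in trap [[ 0.00544308  0.08244415]
 [ 0.000947   -0.08219128]]
blank pts trap mm [[ 23.  25.]
 [ 62.  -1.]
 [ 60.   7.]
 [ 21. -14.]
 [ 60. -14.]]
hook yaw -88.66647926656562 0.27193335475751423 0.11374091604725424 grip [0.50123708 0.14459732]
handle c [0.50192692 0.1625608 ] dir 92.04625618405314 0.11833024136180267
```

Emit:
step_arm --commands '[{"claw": 1,"dp": [-433,-308,120],"turn": 70.5},{"claw": 1,"dp": [-433,-308,120],"turn": 70.5},{"claw": 1,"dp": [-433,-308,120],"turn": 70.5},{"claw": 1,"dp": [-433,-308,120],"turn": 70.5},{"claw": 1,"dp": [-433,-308,120],"turn": 70.5},{"claw": 0.2,"dp": [-433,-308,120],"turn": 70.5},{"claw": 0.2,"dp": [-433,-308,120],"turn": 70.5},{"claw": 0.2,"dp": [-433,-308,160],"turn": 70.5},{"claw": 0.2,"dp": [-433,-308,180],"turn": 70.5},{"claw": 0.2,"dp": [-433,-308,180],"turn": 70.5}]'

```text
time_s: 2.2
tool_pos: [0.5006, 0.1438, 0.0592]
tool_rot: [-3.137, 0.0, 1.598]
ft_force: [-0.1, 0.8, 0.4]
finger_gap: 0.597
gripper_force: 0.0
```

Emit:
step_arm --commands '[{"claw": 0.2,"dp": [0,0,30],"turn": 0},{"claw": 0.2,"dp": [0,0,45],"turn": 0},{"claw": -0.2,"dp": [0,0,46],"turn": 0},{"claw": -1,"dp": [0,0,46],"turn": 0},{"claw": -1,"dp": [0,0,46],"turn": 0},{"claw": -1,"dp": [0,0,46],"turn": 0},{"claw": -1,"dp": [0,0,46],"turn": 0},{"claw": -1,"dp": [0,0,6],"turn": 0},{"claw": -1,"dp": [0,0,-24],"turn": 0},{"claw": -1,"dp": [0,0,-24],"turn": 0}]'

```text
time_s: 3.45
tool_pos: [0.5032, 0.1462, 0.0887]
tool_rot: [3.137, -0.0, 1.601]
ft_force: [0.4, 0.6, -2.5]
finger_gap: 0.239
gripper_force: 60.2
```

```bash
python3 - <<'E'
from h import *
s=monitor.sense(); print(s['tool_pos'],s['ft_force'],s['finger_gap'],s['gripper_force'])
p=viewer.read_camera('side'); a=p['frame'][180:330,220:420,::-1]
cv2.imwrite('pics/s1.png',cv2.resize(a,(800,600),interpolation=cv2.INTER_CUBIC))
E
```

```text
[0.50321173 0.14616093 0.08871261] [ 0.40653081  0.57893448 -2.4617676 ] 0.23919388558814236 60.16666889190674
```

View pics/s1.png

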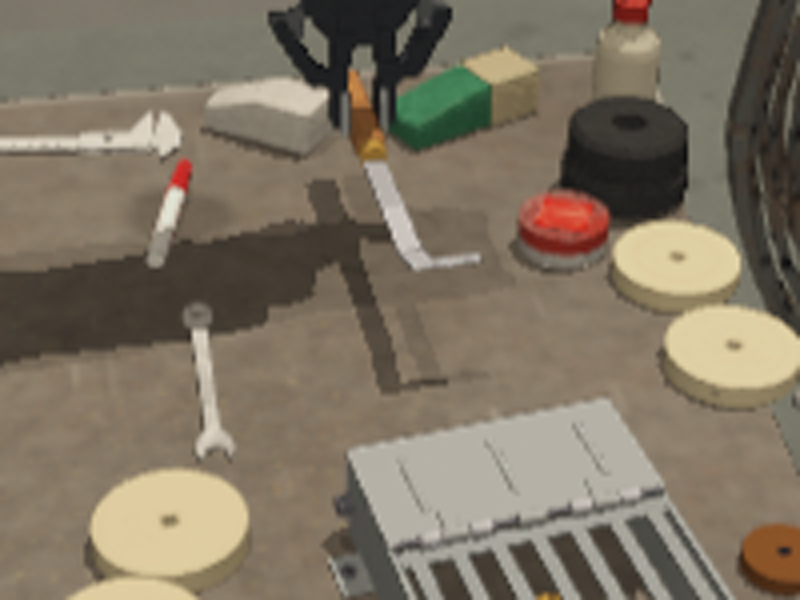

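```bash
cat >> h.py <<'E'
def hookpts(grip,yaw,tilt):
    """world pts of hook given grip-point, yaw (rad), tilt (rad, toe down positive)"""
    P=np.array([[-55,0,10],[55,0,10],[180,0,0],[180+41.7,0,17],[180+39,38,16],[20,0,10]])/1000-np.array([20,0,10])/1000
    R=Ro.from_euler('zyx',[yaw,tilt,0]).as_matrix()
    return P@R.T+grip
E
python3 - <<'E'
from h import *
p=viewer.read_camera('side');s=monitor.sense();g=s['tool_pos']-[0,0,.005]
for t in(0,5,10,15,20,25):
    print(t,((px(p,hookpts(g,np.radians(-88.3),np.radians(t)))-[220,180])*4).round().tolist())
E
```

```text
0 [[338.0, 78.0], [367.0, 149.0], [404.0, 256.0], [418.0, 269.0], [474.0, 262.0], [357.0, 126.0]]
5 [[338.0, 78.0], [367.0, 150.0], [402.0, 256.0], [419.0, 270.0], [474.0, 266.0], [357.0, 126.0]]
10 [[338.0, 77.0], [367.0, 150.0], [401.0, 257.0], [419.0, 271.0], [474.0, 271.0], [357.0, 126.0]]
15 [[338.0, 77.0], [367.0, 150.0], [400.0, 257.0], [420.0, 271.0], [473.0, 276.0], [357.0, 126.0]]
20 [[338.0, 77.0], [367.0, 150.0], [398.0, 258.0], [421.0, 272.0], [472.0, 281.0], [357.0, 126.0]]
25 [[338.0, 77.0], [366.0, 150.0], [397.0, 258.0], [421.0, 273.0], [470.0, 286.0], [357.0, 126.0]]
```

Emit:
step_arm --commands '[{"claw": -1,"dp": [0,0,46],"turn": 0},{"claw": -0.56,"dp": [0,0,46],"turn": 0},{"claw": -0.56,"dp": [0,0,46],"turn": 0}]'

```text
time_s: 3.92
tool_pos: [0.501, 0.1461, 0.0404]
tool_rot: [-3.141, -0.0, 1.601]
ft_force: [0.5, 0.1, -1.5]
finger_gap: 0.233
gripper_force: 60.0
```

```bash
sed -i "s/'zyx'/'ZYX'/" h.py; cat >> h.py <<'E'
def tilt(yaw=-88.3,n=None):
    p=viewer.read_camera('side');s=monitor.sense();g=s['tool_pos']-[0,0,.005]
    print(s['tool_pos'].round(4),s['finger_gap'],s['gripper_force'])
    for t in(0,7,15,22,30): print(t,(px(p,hookpts(g,np.radians(yaw),np.radians(t)))).round(1)[[0,2,3,4]].tolist())
    for d in finder.look_for('hook',p)[:2]: print(d['confidence'],d['extent'])
    if n: save(p,n)
    return p
E
python3 -c "
from h import *
tilt(n='s2.png')"
```

```text
[0.5018 0.1462 0.0412] 0.23940645119751405 59.96163189411163
0 [[304.9, 211.9], [321.0, 257.3], [324.5, 261.1], [338.1, 259.1]]
7 [[304.9, 209.4], [320.8, 262.5], [324.3, 268.4], [337.8, 266.2]]
15 [[305.0, 206.9], [320.3, 267.6], [323.8, 275.6], [337.1, 273.3]]
22 [[305.1, 204.9], [319.7, 271.2], [323.2, 280.8], [336.3, 278.4]]
30 [[305.4, 202.9], [318.9, 274.3], [322.2, 285.5], [335.1, 283.0]]
0.6 [309.2, 216.6, 24.2, 49.2]
0.47 [271.4, 199.4, 30.4, 19.5]
```

Emit:
step_arm --commands '[{"claw": -0.525,"dp": [0,0,0],"turn": 0},{"claw": -0.525,"dp": [0,0,0],"turn": 0}]'

```text
time_s: 4.28
tool_pos: [0.5019, 0.1462, 0.041]
tool_rot: [3.14, -0.0, 1.601]
ft_force: [1.3, 0.2, -2.3]
finger_gap: 0.24
gripper_force: 55.4
```

```bash
python3 -c "
from h import *
tilt()"
```

```text
[0.5017 0.1461 0.0408] 0.23992474928916702 55.357248187065125
0 [[304.9, 212.0], [321.0, 257.4], [324.4, 261.2], [338.1, 259.2]]
7 [[304.9, 209.6], [320.8, 262.6], [324.3, 268.5], [337.8, 266.3]]
15 [[305.0, 207.0], [320.3, 267.7], [323.8, 275.7], [337.1, 273.4]]
22 [[305.1, 205.0], [319.7, 271.3], [323.2, 281.0], [336.3, 278.5]]
30 [[305.4, 203.0], [318.8, 274.4], [322.2, 285.6], [335.1, 283.1]]
0.72 [305.4, 216.9, 26.6, 47.5]
```

Emit:
step_arm --commands '[{"claw": -0.5205,"dp": [0,0,0],"turn": 0},{"claw": -0.5205,"dp": [0,0,0],"turn": 0}]'

```text
time_s: 4.62
tool_pos: [0.5014, 0.1461, 0.0403]
tool_rot: [-3.142, -0.0, 1.601]
ft_force: [-0.7, -0.3, -1.3]
finger_gap: 0.245
gripper_force: 49.2
```

```bash
python3 -c "
from h import *
tilt()"
```

```text
[0.5014 0.1461 0.0403] 0.24150805395059227 49.22633349895477
0 [[304.8, 212.2], [320.9, 257.6], [324.3, 261.4], [338.0, 259.4]]
7 [[304.8, 209.7], [320.6, 262.8], [324.1, 268.7], [337.6, 266.5]]
15 [[304.9, 207.2], [320.2, 267.9], [323.7, 275.9], [337.0, 273.6]]
22 [[305.0, 205.2], [319.6, 271.5], [323.0, 281.1], [336.1, 278.7]]
30 [[305.2, 203.2], [318.7, 274.5], [322.0, 285.8], [334.9, 283.3]]
0.76 [306.2, 216.6, 30.2, 47.0]
0.17 [273.9, 201.0, 26.6, 14.0]
```

Emit:
step_arm --commands '[{"claw": -0.494,"dp": [0,0,0],"turn": 0},{"claw": -0.494,"dp": [0,0,0],"turn": 0}]'

```text
time_s: 4.97
tool_pos: [0.5014, 0.1462, 0.0403]
tool_rot: [3.142, -0.0, 1.601]
ft_force: [-0.3, 0.5, -1.7]
finger_gap: 0.25
gripper_force: 12.7
```

```bash
python3 -c "
from h import *
tilt()"
```

```text
[0.5014 0.1461 0.0403] 0.2560506740518089 12.686447650194168
0 [[304.8, 212.2], [320.9, 257.6], [324.3, 261.4], [338.0, 259.4]]
7 [[304.8, 209.7], [320.6, 262.8], [324.2, 268.7], [337.7, 266.5]]
15 [[304.9, 207.1], [320.2, 267.9], [323.7, 275.9], [337.0, 273.6]]
22 [[305.0, 205.2], [319.6, 271.4], [323.0, 281.1], [336.1, 278.7]]
30 [[305.3, 203.2], [318.7, 274.5], [322.1, 285.8], [334.9, 283.3]]
0.66 [306.2, 216.3, 29.6, 48.2]
```

Emit:
step_arm --commands '[{"claw": -0.489,"dp": [0,0,0],"turn": 0},{"claw": -0.489,"dp": [0,0,0],"turn": 0},{"claw": -0.489,"dp": [0,0,0],"turn": 0}]'

```text
time_s: 5.45
tool_pos: [0.5014, 0.1462, 0.0403]
tool_rot: [-3.142, -0.0, 1.601]
ft_force: [0.4, -0.3, -1.4]
finger_gap: 0.254
gripper_force: 5.8
```

```bash
python3 -c "
from h import *
tilt()"
```

```text
[0.5014 0.1461 0.0403] 0.261067943772329 5.84367536008358
0 [[304.8, 212.2], [320.9, 257.6], [324.3, 261.4], [338.0, 259.4]]
7 [[304.8, 209.7], [320.7, 262.8], [324.2, 268.7], [337.7, 266.5]]
15 [[304.9, 207.1], [320.2, 267.9], [323.7, 275.9], [337.0, 273.6]]
22 [[305.0, 205.1], [319.6, 271.4], [323.1, 281.1], [336.2, 278.7]]
30 [[305.3, 203.2], [318.7, 274.5], [322.1, 285.8], [335.0, 283.3]]
0.9 [305.0, 216.1, 30.3, 47.8]
0.57 [348.4, 329.3, 18.4, 16.3]
```

Emit:
step_arm --commands '[{"claw": -0.487,"dp": [0,0,0],"turn": 0},{"claw": -0.487,"dp": [0,0,0],"turn": 0},{"claw": -0.487,"dp": [0,0,0],"turn": 0}]'

```text
time_s: 5.92
tool_pos: [0.5014, 0.1462, 0.0403]
tool_rot: [3.142, -0.0, 1.601]
ft_force: [0.4, -0.8, -0.8]
finger_gap: 0.254
gripper_force: 2.8
```

```bash
python3 -c "
from h import *
tilt()" | sed -n '1p;7,8p'
```

```text
[0.5014 0.1461 0.0403] 0.255779365968319 2.8275588154792786
0.61 [305.5, 212.4, 28.6, 61.3]
```

Emit:
step_arm --commands '[{"claw": -0.487,"dp": [0,0,-12],"turn": 0},{"claw": -0.487,"dp": [0,0,-24],"turn": 0},{"claw": -0.487,"dp": [0,0,-34],"turn": 0},{"claw": -0.487,"dp": [0,0,-36],"turn": 0},{"claw": -0.487,"dp": [0,0,-36],"turn": 0},{"claw": -1,"dp": [0,0,-36],"turn": 0},{"claw": -1,"dp": [0,0,-36],"turn": 0}]'

```text
time_s: 6.9
tool_pos: [0.5013, 0.1462, 0.0761]
tool_rot: [-3.141, -0.0, 1.601]
ft_force: [0.4, 0.2, -0.6]
finger_gap: 0.235
gripper_force: 60.4
```

```bash
python3 -c "
from h import *
p=tilt()
a=p['frame'][195:300,270:410,::-1]
cv2.imwrite('pics/s3.png',cv2.resize(a,(800,600),interpolation=cv2.INTER_CUBIC))"
```

```text
[0.5014 0.1461 0.0761] 0.23744424357348837 60.41339993476868
0 [[304.6, 202.1], [321.0, 246.8], [324.4, 250.3], [338.3, 248.3]]
7 [[304.6, 199.6], [320.7, 252.2], [324.3, 257.8], [338.0, 255.7]]
15 [[304.7, 196.9], [320.2, 257.5], [323.8, 265.3], [337.3, 263.0]]
22 [[304.8, 194.9], [319.6, 261.3], [323.1, 270.8], [336.5, 268.4]]
30 [[305.1, 192.8], [318.8, 264.5], [322.1, 275.7], [335.2, 273.2]]
0.63 [303.9, 203.9, 19.0, 68.0]
```

View pics/s3.png

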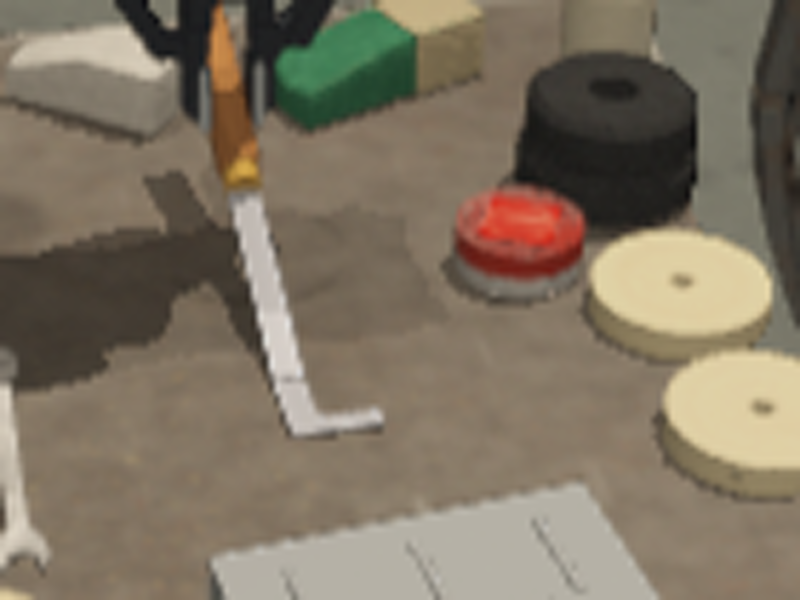

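Emit:
step_arm --commands '[{"claw": -1,"dp": [0,0,-20],"turn": 0},{"claw": -1,"dp": [-60,-12,-20],"turn": -3},{"claw": -1,"dp": [-124,-24,-20],"turn": -5.2},{"claw": -1,"dp": [-124,-24,-20],"turn": -5.2},{"claw": -1,"dp": [-124,-24,-20],"turn": -5.2},{"claw": -1,"dp": [-124,-24,-20],"turn": -5.2}]'

```text
time_s: 7.75
tool_pos: [0.4812, 0.0225, 0.0961]
tool_rot: [-3.141, -0.0, 1.693]
ft_force: [-0.8, 0.9, -1.7]
finger_gap: 0.235
gripper_force: 60.3
```

```bash
python3 - <<'E'
from h import *
s=monitor.sense(); print(s['tool_pos'],s['tool_rot'])
p=viewer.read_camera('top'); a=p['frame'][175:275,330:480,::-1]
cv2.imwrite('pics/t4.png',cv2.resize(a,(800,533),interpolation=cv2.INTER_CUBIC))
g=s['tool_pos']-[0,0,.004]
print(((px(p,hookpts(g,s['tool_rot'][2]-np.pi,np.radians(22)))-[330,175])*5.333).round().tolist())
E
```

```text
[0.48117155 0.02246939 0.09612679] [-3.14129968e+00 -4.30345593e-04  1.69330831e+00]
[[-446.0, 465.0], [-169.0, 435.0], [111.0, 408.0], [222.0, 392.0], [200.0, 300.0], [-255.0, 444.0]]
```

View pics/t4.png

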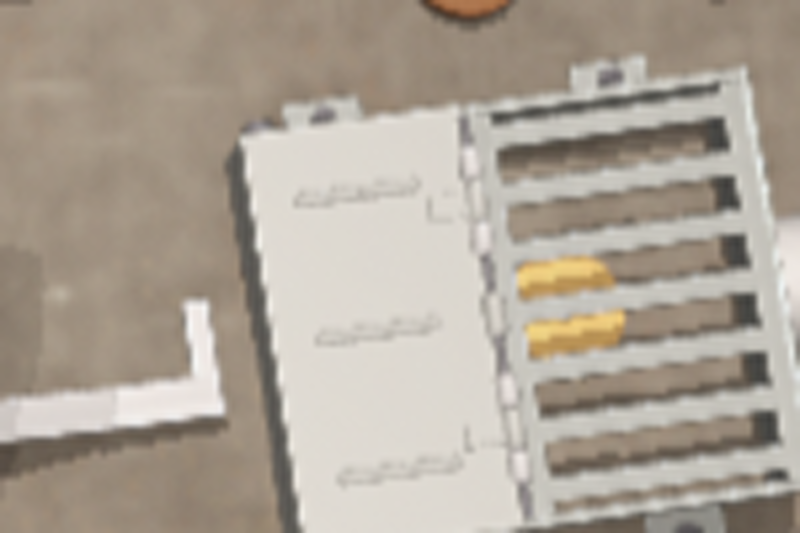

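Emit:
step_arm --commands '[{"claw": -1,"dp": [0,0,12],"turn": 0},{"claw": -1,"dp": [0,0,20],"turn": 0},{"claw": -1,"dp": [0,0,20],"turn": 0},{"claw": -1,"dp": [-10,0,20],"turn": 0},{"claw": -1,"dp": [-20,0,20],"turn": 0},{"claw": -1,"dp": [-28,0,20],"turn": 0},{"claw": -1,"dp": [-28,0,20],"turn": 0}]'

```text
time_s: 8.68
tool_pos: [0.4847, -0.0073, 0.0764]
tool_rot: [3.141, 0.0, 1.691]
ft_force: [0.3, 0.0, -2.4]
finger_gap: 0.239
gripper_force: 60.3
```

```bash
python3 - <<'E'
from h import *
s=monitor.sense(); print(s['tool_pos'],s['tool_rot'],s['ft_force'])
p=viewer.read_camera('top'); a=p['frame'][175:275,330:480,::-1]
cv2.imwrite('pics/t5.png',cv2.resize(a,(800,533),interpolation=cv2.INTER_CUBIC))
E
```

```text
[ 0.48474417 -0.00725523  0.07636465] [3.14143915e+00 2.40437489e-04 1.69073995e+00] [ 0.27269823  0.01442709 -2.38463265]
```

View pics/t5.png

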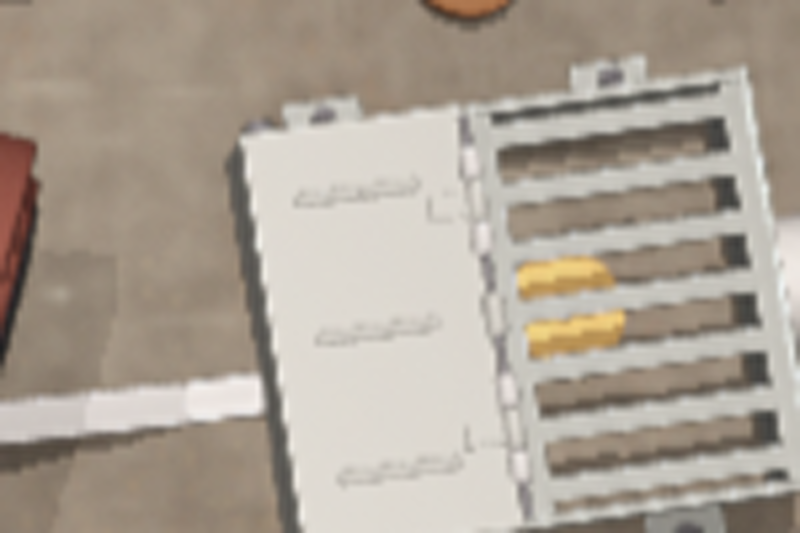

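Emit:
step_arm --commands '[{"claw": -1,"dp": [3,0,8],"turn": 0},{"claw": -1,"dp": [6,0,16],"turn": 0},{"claw": -1,"dp": [9,0,23],"turn": 0},{"claw": -1,"dp": [11,0,30],"turn": 0},{"claw": -1,"dp": [13,0,38],"turn": 0},{"claw": -1,"dp": [15,0,46],"turn": 0},{"claw": -1,"dp": [16,0,52],"turn": 0},{"claw": -1,"dp": [17,0,58],"turn": 0},{"claw": -1,"dp": [17,0,60],"turn": 0}]'

```text
time_s: 9.85
tool_pos: [0.4832, 0.0104, 0.0185]
tool_rot: [3.141, 0.001, 1.692]
ft_force: [-14.5, 4.0, 41.7]
finger_gap: 0.237
gripper_force: 67.3
```

```bash
python3 - <<'E'
from h import *
s=monitor.sense(); print(s['tool_pos'],s['tool_rot'],s['ft_force'])
p=viewer.read_camera('top'); a=p['frame'][175:275,330:480,::-1]
q=viewer.read_camera('side'); b=q['frame'][230:380,280:430,::-1]
cv2.imwrite('pics/t6.png',np.hstack([cv2.resize(a,(420,400),interpolation=cv2.INTER_CUBIC),cv2.resize(b,(380,400),interpolation=cv2.INTER_CUBIC)]))
E
```

```text
[0.48317705 0.01039207 0.01847315] [3.14068499e+00 7.22590356e-04 1.69221902e+00] [-14.53222544   4.02630149  41.66736072]
```

View pics/t6.png

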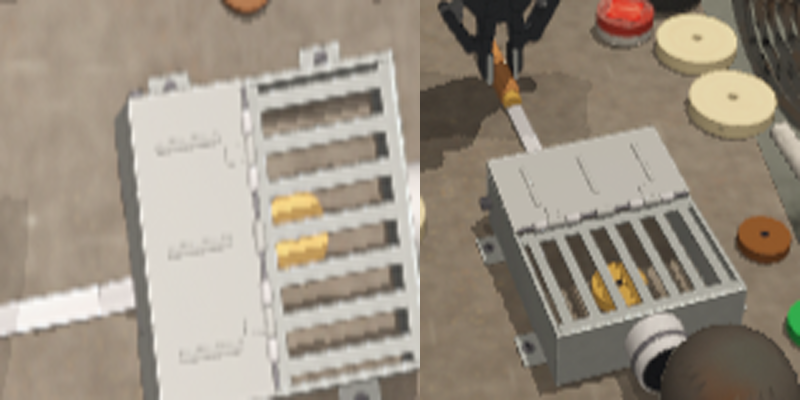

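Emit:
step_arm --commands '[{"claw": -1,"dp": [2,0,-6],"turn": 0},{"claw": -1,"dp": [4,0,-12],"turn": 0},{"claw": -1,"dp": [5,0,-17],"turn": 0},{"claw": -1,"dp": [6,0,-22],"turn": 0},{"claw": -1,"dp": [7,0,-32],"turn": 0},{"claw": -1,"dp": [8,0,-42],"turn": 0},{"claw": -1,"dp": [8,0,-42],"turn": 0}]'

```text
time_s: 10.82
tool_pos: [0.4824, 0.0183, 0.0595]
tool_rot: [3.14, 0.001, 1.692]
ft_force: [0.7, -1.1, -2.9]
finger_gap: 0.237
gripper_force: 61.9
```

```bash
python3 - <<'E'
from h import *
s=monitor.sense(); print(s['tool_pos'],s['tool_rot'],s['ft_force'])
p=viewer.read_camera('top'); a=p['frame'][175:275,330:480,::-1]
q=viewer.read_camera('side'); b=q['frame'][230:380,280:430,::-1]
cv2.imwrite('pics/t7.png',np.hstack([cv2.resize(a,(420,400),interpolation=cv2.INTER_CUBIC),cv2.resize(b,(380,400),interpolation=cv2.INTER_CUBIC)]))
E
```

```text
[0.48238004 0.01832185 0.05951896] [3.13976835e+00 7.29079191e-04 1.69218879e+00] [ 0.74698972 -1.05002979 -2.92698348]
```

View pics/t7.png

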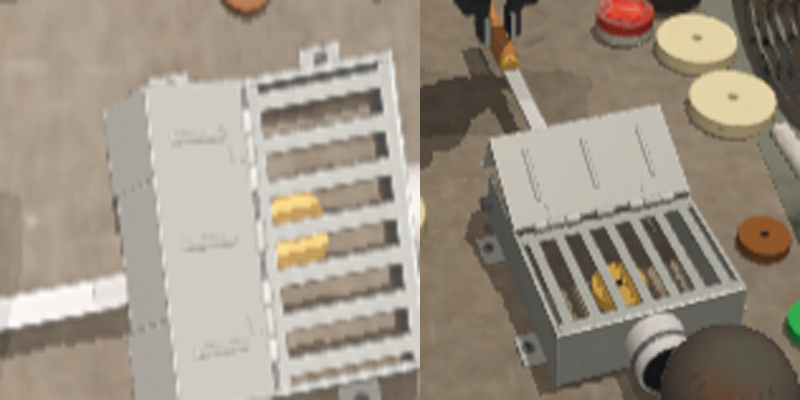

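The cover is off its catches, open roughly 0.5 rad and resting on the toe (cover edge near (150,85) in the left panel). Now I'll follow the arc and fold it over.

Emit:
step_arm --commands '[{"claw": -1,"dp": [-2,0,-15],"turn": 0},{"claw": -1,"dp": [-4,0,-30],"turn": 0},{"claw": -1,"dp": [-11,0,-44],"turn": 0},{"claw": -1,"dp": [-18,0,-57],"turn": 0},{"claw": -1,"dp": [-28,0,-69],"turn": 0},{"claw": -1,"dp": [-38,0,-79],"turn": 0},{"claw": -1,"dp": [-51,0,-88],"turn": 0},{"claw": -1,"dp": [-64,0,-94],"turn": 0},{"claw": -1,"dp": [-79,0,-98],"turn": 0},{"claw": -1,"dp": [-94,0,-101],"turn": 0},{"claw": -1,"dp": [-114,0,-100],"turn": 0},{"claw": -1,"dp": [-134,0,-96],"turn": 0}]'

```text
time_s: 12.42
tool_pos: [0.4979, -0.1158, 0.154]
tool_rot: [3.142, -0.0, 1.692]
ft_force: [0.5, 1.6, -3.8]
finger_gap: 0.239
gripper_force: 61.4
```

```bash
python3 - <<'E'
from h import *
s=monitor.sense(); print(s['tool_pos'],s['tool_rot'],s['ft_force'])
p=viewer.read_camera('top'); a=p['frame'][175:275,330:480,::-1]
q=viewer.read_camera('side'); b=q['frame'][200:380,260:440,::-1]
cv2.imwrite('pics/t8.png',np.hstack([cv2.resize(a,(420,400),interpolation=cv2.INTER_CUBIC),cv2.resize(b,(380,400),interpolation=cv2.INTER_CUBIC)]))
E
```

```text
[ 0.49788136 -0.11584937  0.1539674 ] [ 3.14158308e+00 -3.24329655e-04  1.69208850e+00] [ 0.48179109  1.59502624 -3.76453358]
```

View pics/t8.png

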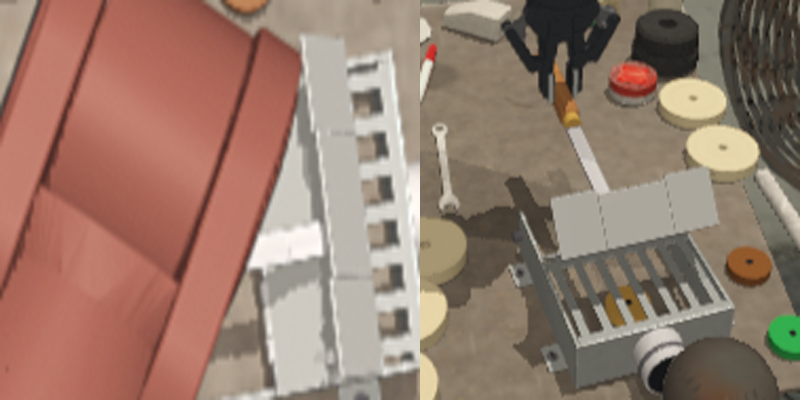

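Emit:
step_arm --commands '[{"claw": -1,"dp": [-15,0,4],"turn": 0},{"claw": -1,"dp": [-30,0,10],"turn": 0},{"claw": -1,"dp": [-42,0,16],"turn": 0},{"claw": -1,"dp": [-42,0,16],"turn": 0},{"claw": -1,"dp": [-42,0,-5],"turn": 0},{"claw": -1,"dp": [40,0,-5],"turn": 0},{"claw": -1,"dp": [60,0,-5],"turn": 0},{"claw": -1,"dp": [100,0,-5],"turn": 0},{"claw": -1,"dp": [100,0,-5],"turn": 0}]'

```text
time_s: 13.65
tool_pos: [0.486, -0.0139, 0.1596]
tool_rot: [3.14, 0.001, 1.695]
ft_force: [0.6, -0.8, -2.5]
finger_gap: 0.236
gripper_force: 60.2
```

```bash
python3 - <<'E'
from h import *
s=monitor.sense(); print(s['tool_pos'],s['tool_rot'],s['ft_force'])
p=viewer.read_camera('top'); a=p['frame'][175:275,330:480,::-1]
q=viewer.read_camera('side'); b=q['frame'][200:380,260:440,::-1]
cv2.imwrite('pics/t9.png',np.hstack([cv2.resize(a,(420,400),interpolation=cv2.INTER_CUBIC),cv2.resize(b,(380,400),interpolation=cv2.INTER_CUBIC)]))
E
```

```text
[ 0.48598243 -0.01394569  0.15963222] [3.14039343e+00 9.46579249e-04 1.69521659e+00] [ 0.59176007 -0.81639995 -2.54657764]
```

View pics/t9.png

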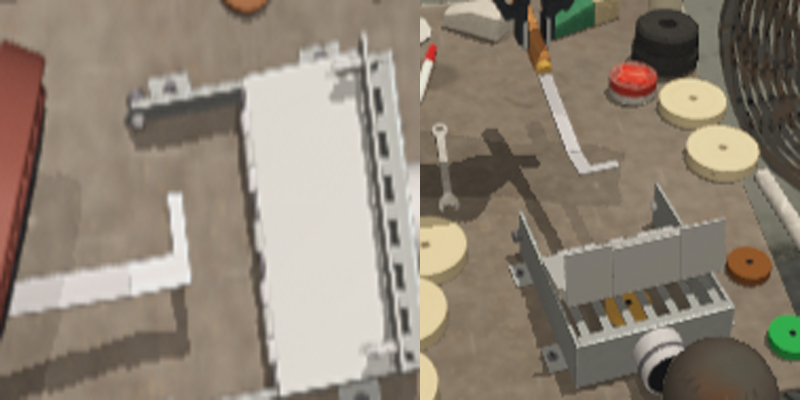

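Emit:
step_arm --commands '[{"claw": -1,"dp": [40,0,30],"turn": 0},{"claw": -1,"dp": [60,0,80],"turn": 0},{"claw": -1,"dp": [60,0,118],"turn": 0},{"claw": -1,"dp": [60,0,118],"turn": 0},{"claw": -0.494,"dp": [60,0,118],"turn": 0},{"claw": -0.487,"dp": [60,0,118],"turn": 0},{"claw": -0.487,"dp": [60,0,118],"turn": 0},{"claw": -0.487,"dp": [60,0,118],"turn": 0}]'

```text
time_s: 14.75
tool_pos: [0.4788, 0.0441, 0.0419]
tool_rot: [3.141, 0.0, 1.692]
ft_force: [-0.2, 0.9, -2.2]
finger_gap: 0.257
gripper_force: 2.8
```

```bash
python3 - <<'E'
from h import *
q=tilt(yaw=-82.9)
p=viewer.read_camera('top')
R,o,e=trapfit()
for n,c in(('top',p),('side',q)):
    for b in[(36,0,6),(30,0,6),(36,-6,6),(40,-4,6)]:
        b=np.array(b)/1000; w=np.r_[R@b[:2]+o,b[2]]; print(n,b,px(c,w).round(1))
    for d in finder.look_for('blank',c)[:4]: print(n,'blank',round(d['confidence'],2),d['extent'])
# brass pixels seen from side and top inside trap region
for n,c in(('top',p),('side',q)):
    w=np.array([np.r_[R@np.array([x,y])+o,.006] for x in(-5,110) for y in(-70,70)]); u=px(c,w); lo=u.min(0).astype(int);hi=u.max(0).astype(int)
    hsv=cv2.cvtColor(np.ascontiguousarray(c['frame']),cv2.COLOR_RGB2HSV)
    m=(hsv[:,:,1]>110)&(hsv[:,:,0]>14)&(hsv[:,:,0]<32)&(hsv[:,:,2]>60)
    k=np.zeros_like(m);k[lo[1]:hi[1],lo[0]:hi[0]]=1; ys,xs=np.nonzero(m&k); g=ground(c,np.c_[xs,ys],.012)[:,:2]
    t=((g-o)@R)*1000; print(n,len(t),t.min(0).round(),t.max(0).round(),t.mean(0).round())
    print([tuple(v) for v in t[cv2.convexHull(t.astype(np.float32),returnPoints=False)[:,0]].round().astype(int)])
E
```

```text
[0.4787 0.0442 0.0417] 0.2575809631187025 2.7881617471575737
0 [[300.3, 229.9], [325.3, 280.1], [330.6, 284.8], [344.7, 281.5]]
7 [[300.3, 227.3], [324.9, 285.4], [330.4, 292.3], [344.2, 288.9]]
15 [[300.4, 224.7], [324.1, 290.6], [329.6, 299.6], [343.3, 296.1]]
22 [[300.6, 222.6], [323.2, 294.1], [328.6, 304.9], [342.0, 301.2]]
30 [[301.0, 220.6], [321.8, 297.1], [327.0, 309.5], [340.2, 305.7]]
0.7 [305.6, 236.7, 38.4, 58.8]
0.43 [303.0, 283.4, 106.5, 94.8]
top [0.036 0.    0.006] [[434.2 234.6]]
top [0.03  0.    0.006] [[431.5 235. ]]
top [ 0.036 -0.006  0.006] [[434.7 237.3]]
top [ 0.04  -0.004  0.006] [[436.3 236.1]]
top blank 0.93 [406.8, 158.5, 22.7, 24.2]
top blank 0.85 [450.9, 150.1, 25.5, 22.4]
side [0.036 0.    0.006] [[356.8 337.1]]
side [0.03  0.    0.006] [[355.8 335.3]]
side [ 0.036 -0.006  0.006] [[354.3 337.7]]
side [ 0.04  -0.004  0.006] [[355.8 338.7]]
side blank 0.88 [404.9, 309.0, 20.1, 20.3]
side blank 0.65 [348.1, 333.2, 20.1, 13.7]
side blank 0.6 [425.0, 340.8, 23.4, 23.7]
side blank 0.41 [240.9, 297.1, 42.6, 29.1]Traceback (most recent call last):
  File "<stdin>", line 15, in <module>
    return umr_minimum(a, axis, None, out, keepdims, initial, where)
ValueError: zero-size array to reduction operation minimum which has no identity
```

Emit:
step_arm --commands '[{"claw": -0.487,"dp": [0,0,-12],"turn": 0},{"claw": -0.487,"dp": [0,0,-24],"turn": 0},{"claw": -0.487,"dp": [0,0,-34],"turn": 0},{"claw": -0.487,"dp": [0,0,-35],"turn": 0},{"claw": -0.487,"dp": [0,0,-35],"turn": 0},{"claw": -1,"dp": [0,0,-35],"turn": 0},{"claw": -1,"dp": [0,0,-35],"turn": 0},{"claw": -1,"dp": [0,0,-35],"turn": 0}]'

```text
time_s: 16.0
tool_pos: [0.4783, 0.0443, 0.0761]
tool_rot: [-3.141, -0.0, 1.692]
ft_force: [0.5, -0.0, -0.6]
finger_gap: 0.237
gripper_force: 60.0
```

```bash
python3 - <<'E'
from h import *
q=tilt(yaw=-82.9)
s=monitor.sense(); R,o,e=trapfit(); print(s['tool_rot'],'TCP trap',(s['tool_pos'][:2]-o)@R)
c=q['frame'].astype(int)
# bright low-saturation pixels = steel shank/toe
hsv=cv2.cvtColor(np.ascontiguousarray(q['frame']),cv2.COLOR_RGB2HSV)
m=(hsv[:,:,1]<35)&(hsv[:,:,2]>140); m[:235]=0;m[310:]=0;m[:,:295]=0;m[:,360:]=0
n,l,st,ce=cv2.connectedComponentsWithStats(m.astype(np.uint8)); print(st[st[:,4]>20])
p=viewer.read_camera('top'); print('top',px(p,hookpts(s['tool_pos']-[0,0,.004],s['tool_rot'][2]-np.pi,np.radians(22)))[2:5].round(1).tolist())
hsv=cv2.cvtColor(np.ascontiguousarray(p['frame']),cv2.COLOR_RGB2HSV); m=(hsv[:,:,1]<35)&(hsv[:,:,2]>140); m[:200]=0;m[290:]=0;m[:,:300]=0;m[:,390:]=0
n,l,st,ce=cv2.connectedComponentsWithStats(m.astype(np.uint8)); print(st[st[:,4]>20])
E
```

```text
[0.4783 0.0443 0.0762] 0.2360974574009955 59.969632029533386
0 [[299.9, 219.8], [325.3, 269.4], [330.7, 273.7], [345.0, 270.6]]
7 [[299.9, 217.2], [324.9, 274.9], [330.5, 281.5], [344.6, 278.2]]
15 [[300.1, 214.5], [324.1, 280.3], [329.7, 289.2], [343.6, 285.6]]
22 [[300.3, 212.3], [323.2, 284.0], [328.6, 294.7], [342.3, 291.0]]
30 [[300.7, 210.2], [321.8, 287.2], [327.1, 299.5], [340.5, 295.8]]
0.93 [303.8, 221.6, 38.7, 75.2]
[-3.14139765e+00 -6.47868839e-05  1.69205480e+00] TCP trap [-0.31734602 -0.01314494]
[[     0      0    640    480 306830]
 [   310    249     33     47    317]
 [   307    295      8     15     26]
 [   349    307     11      3     27]]
top [[340.1, 253.9], [360.7, 251.0], [356.8, 234.0]]
[[     0      0    640    480 306572]
 [   300    233     63     29    596]]
```

Emit:
step_arm --commands '[{"claw": -1,"dp": [0,0,-18],"turn": 0},{"claw": -1,"dp": [-20,-20,-19],"turn": -3},{"claw": -1,"dp": [-60,-40,-19],"turn": -6},{"claw": -1,"dp": [-90,-40,-19],"turn": -6},{"claw": -1,"dp": [-120,-40,-19],"turn": -6},{"claw": -1,"dp": [-150,-40,-19],"turn": -6},{"claw": -1,"dp": [-180,-40,-19],"turn": -6},{"claw": -1,"dp": [-200,-40,-19],"turn": -6},{"claw": -1,"dp": [-211,-40,-19],"turn": -6},{"claw": -1,"dp": [-211,-40,-19],"turn": -6},{"claw": -1,"dp": [-211,-40,-19],"turn": -6}]'

```text
time_s: 17.52
tool_pos: [0.4642, -0.1692, 0.0953]
tool_rot: [-3.141, -0.001, 1.797]
ft_force: [-0.5, 0.2, -1.7]
finger_gap: 0.238
gripper_force: 59.9
```

```bash
python3 - <<'E'
from h import *
s=monitor.sense(); R,o,e=trapfit(); print(s['tool_rot'],s['ft_force'],'TCP trap',(s['tool_pos'][:2]-o)@R,s['tool_pos'][2])
h=hookpts(s['tool_pos']-[0,0,.004],s['tool_rot'][2]-np.pi,np.radians(22))[2:5]; print(((h[:,:2]-o)@R).round(4),h[:,2])
for n in('side',):
    p=viewer.read_camera(n)
    for d in finder.look_for('blank',p)[:4]: print(n,'blank',round(d['confidence'],2),d['extent'])
E
```

```text
[-3.14149710e+00 -6.19278969e-04  1.79740283e+00] [-0.52021855  0.16503167 -1.67180983] TCP trap [-0.10712287 -0.05298644] 0.0952553310204272
[[ 0.0367 -0.0377]
 [ 0.0815 -0.033 ]
 [ 0.0746  0.0045]] [0.02204644 0.02218747 0.02227172]
side blank 0.76 [426.4, 343.5, 20.3, 21.3]
side blank 0.71 [405.1, 309.5, 18.7, 20.9]
side blank 0.68 [347.6, 332.8, 19.0, 13.9]
side blank 0.29 [263.2, 257.0, 13.8, 39.4]
```

Emit:
step_arm --commands '[{"claw": -1,"dp": [0,0,10],"turn": 0},{"claw": -1,"dp": [0,0,19],"turn": 0},{"claw": -1,"dp": [0,0,19.5],"turn": 0},{"claw": -1,"dp": [2,2,19.5],"turn": 0},{"claw": -1,"dp": [7,2,19.5],"turn": 0},{"claw": -1,"dp": [14,2,19.5],"turn": 0},{"claw": -1,"dp": [22,2,19.5],"turn": 0},{"claw": -1,"dp": [30,2,19.5],"turn": 0},{"claw": -1,"dp": [40,2,19.5],"turn": 0},{"claw": -1,"dp": [50,2,19.5],"turn": 0},{"claw": -1,"dp": [60,2,19.5],"turn": 0}]'

```text
time_s: 19.0
tool_pos: [0.4526, -0.1104, 0.0758]
tool_rot: [3.142, -0.0, 1.797]
ft_force: [0.3, -0.7, -1.1]
finger_gap: 0.236
gripper_force: 59.9
```

```bash
cat > b.py <<'E'
from h import *
s=monitor.sense(); R,o,e=trapfit(); print(s['ft_force'],'TCP trap',(s['tool_pos'][:2]-o)@R,s['tool_pos'][2])
h=hookpts(s['tool_pos']-[0,0,.004],s['tool_rot'][2]-np.pi,np.radians(22))[2:5]; print('heel tip barb',((h[:,:2]-o)@R*1000).round().tolist())
for n in('side','top'):
    p=viewer.read_camera(n)
    for d in finder.look_for('blank',p)[:5]:
        l,t,w,hh=d['extent']; g=ground(p,[l+w/2,t+hh/2],.006)[0,:2]
        print(n,round(d['confidence'],2),np.round([l,t,w,hh]),((g-o)@R*1000).round())
    hsv=cv2.cvtColor(np.ascontiguousarray(p['frame']),cv2.COLOR_RGB2HSV)
    m=(hsv[:,:,1]>110)&(hsv[:,:,0]>14)&(hsv[:,:,0]<32)&(hsv[:,:,2]>60)
    k,l,st,ce=cv2.connectedComponentsWithStats(m.astype(np.uint8))
    for i in range(1,k):
        if st[i,4]>25:
            x=((ground(p,ce[i],.01)[0,:2]-o)@R*1000).round()
            if -450<x[0]<110 and abs(x[1])<150: print('  colour',st[i],x)
E
python3 b.py
```

```text
[ 0.3051652  -0.66575882 -1.13900234] TCP trap [-0.16694098 -0.0573684 ] 0.07579464220486462
heel tip barb [[-23.0, -42.0], [22.0, -37.0], [15.0, 0.0]]
side 0.94 [427. 342.  17.  23.] [134. 148.]
side 0.72 [405. 309.  18.  20.] [ 22. 152.]
side 0.69 [295. 249.  55.  92.] [-128.  -30.]
  colour [309 272   9  14  64] [-189.  -36.]
top 0.98 [450. 151.  26.  24.] [125. 148.]
top 0.71 [406. 157.  23.  24.] [ 25. 148.]
top 0.51 [408. 229.  12.   6.] [-7. 12.]
  colour [405 228  15   7  53] [-9. 14.]
```

Emit:
step_arm --commands '[{"claw": -1,"dp": [-3,0,0],"turn": 0},{"claw": -1,"dp": [-3,5,0],"turn": 0},{"claw": -1,"dp": [2,6,0],"turn": 0},{"claw": -1,"dp": [10,7,0],"turn": 0},{"claw": -1,"dp": [20,8,0],"turn": 0},{"claw": -1,"dp": [30,9,0],"turn": 0},{"claw": -1,"dp": [40,10,0],"turn": 0},{"claw": -1,"dp": [50,11,0],"turn": 0},{"claw": -1,"dp": [60,12,0],"turn": 0},{"claw": -1,"dp": [70,13,0],"turn": 0},{"claw": -1,"dp": [80,14,0],"turn": 0}]'

```text
time_s: 20.58
tool_pos: [0.4484, -0.0293, 0.0758]
tool_rot: [3.142, -0.0, 1.797]
ft_force: [0.8, -1.4, -1.7]
finger_gap: 0.235
gripper_force: 59.9
```

```bash
python3 b.py
```

```text
[ 0.76992024 -1.40434225 -1.71629121] TCP trap [-0.24791755 -0.05176938] 0.07580648417928987
heel tip barb [[-104.0, -37.0], [-59.0, -32.0], [-66.0, 6.0]]
side 0.84 [404. 309.  19.  21.] [ 23. 150.]
side 0.62 [327. 294.  21.  17.] [-89.  -3.]
side 0.58 [428. 341.  18.  22.] [132. 151.]
side 0.2 [302. 283. 106.  98.] [19.  2.]
  colour [302 255   8  11  48] [-271.  -32.]
  colour [327 293  20  16 260] [-92.  -4.]
top 0.91 [362. 233.  24.  27.] [-98.  -7.]
top 0.88 [407. 158.  21.  23.] [ 24. 149.]
top 0.69 [450. 148.  27.  26.] [128. 152.]
  colour [363 233  23  23 360] [-95.  -3.]
```

Emit:
step_arm --commands '[{"claw": -1,"dp": [10,1,0],"turn": 0},{"claw": -1,"dp": [20,2,0],"turn": 0},{"claw": -1,"dp": [30,3,0],"turn": 0},{"claw": -1,"dp": [40,4,0],"turn": 0},{"claw": -1,"dp": [50,5,0],"turn": 0},{"claw": -1,"dp": [60,6,0],"turn": 0},{"claw": -1,"dp": [70,7,0],"turn": 0},{"claw": -1,"dp": [78,8,0],"turn": 0},{"claw": -1,"dp": [84,9,0],"turn": 0},{"claw": -1,"dp": [84,9,0],"turn": 0},{"claw": -1,"dp": [80,9,0],"turn": 0}]'

```text
time_s: 22.15
tool_pos: [0.4393, 0.0501, 0.0758]
tool_rot: [3.141, -0.001, 1.797]
ft_force: [0.4, 0.4, -0.0]
finger_gap: 0.238
gripper_force: 60.1
```

```bash
python3 b.py
```

```text
[ 0.38220254  0.38884629 -0.02768276] TCP trap [-0.32787066 -0.05119009] 0.07581804574419695
heel tip barb [[-184.0, -36.0], [-139.0, -31.0], [-146.0, 6.0]]
side 0.87 [404. 310.  20.  22.] [ 27. 149.]
side 0.8 [317. 273.  17.  15.] [-179.   -3.]
side 0.68 [428. 339.  19.  24.] [128. 154.]
  colour [294 238   8  12  46] [-357.  -31.]
  colour [317 273  19  16 239] [-176.   -3.]
top 0.9 [324. 242.  24.  22.] [-182.  -10.]
top 0.84 [451. 148.  26.  25.] [127. 153.]
top 0.73 [288. 243.  69.  36.] [-212.  -25.]
top 0.71 [408. 160.  20.  20.] [ 24. 148.]
  colour [328 240  20  21 198] [-171.   -8.]
```

Emit:
step_arm --commands '[{"claw": -1,"dp": [-3,0,-12],"turn": 0},{"claw": -1,"dp": [-3,0,-26],"turn": 0},{"claw": -1,"dp": [0,40,-26],"turn": 0},{"claw": -1,"dp": [0,80,-26],"turn": 0},{"claw": -1,"dp": [0,80,-26],"turn": 0},{"claw": -1,"dp": [0,80,-10],"turn": 0},{"claw": -1,"dp": [0,80,0],"turn": 0},{"claw": -1,"dp": [3,80,8],"turn": 0},{"claw": -1,"dp": [6,80,16],"turn": 0},{"claw": -1,"dp": [9,80,23],"turn": 0},{"claw": -1,"dp": [11,80,30],"turn": 0},{"claw": -1,"dp": [13,80,38],"turn": 0}]'

```text
time_s: 23.85
tool_pos: [0.5146, 0.0807, 0.0375]
tool_rot: [3.141, 0.0, 1.797]
ft_force: [1.2, -1.7, 1.3]
finger_gap: 0.234
gripper_force: 61.2
```

Emit:
step_arm --commands '[{"claw": -1,"dp": [1,0,6],"turn": 0},{"claw": -1,"dp": [2,0,12],"turn": 0},{"claw": -1,"dp": [3,0,18],"turn": 0},{"claw": -1,"dp": [3,0,21],"turn": 0},{"claw": -1,"dp": [3,0,21],"turn": 0}]'

```text
time_s: 24.48
tool_pos: [0.5141, 0.0833, 0.0202]
tool_rot: [3.141, 0.001, 1.797]
ft_force: [-16.2, -1.2, 39.0]
finger_gap: 0.235
gripper_force: 65.8
```

Emit:
step_arm --commands '[{"claw": -1,"dp": [0,0,-3],"turn": 0},{"claw": -0.4,"dp": [0,0,-3],"turn": 0},{"claw": 0.0,"dp": [0,0,-3],"turn": 0},{"claw": 0.0,"dp": [0,0,-3],"turn": 0},{"claw": 0.0,"dp": [0,0,-25],"turn": 0},{"claw": 0.0,"dp": [0,0,-70],"turn": 0},{"claw": 0.0,"dp": [60,0,-120],"turn": 0},{"claw": 0.0,"dp": [120,0,-150],"turn": 0},{"claw": 0.0,"dp": [120,0,-150],"turn": 0}]'

```text
time_s: 25.6
tool_pos: [0.4869, 0.2029, 0.1689]
tool_rot: [3.139, -0.0, 1.799]
ft_force: [0.6, -0.0, -0.2]
finger_gap: 0.502
gripper_force: 0.0
```

```bash
python3 b.py; python3 - <<'E'
from h import *
for n in('side','top'):
    p=viewer.read_camera(n)
    for q in('hook','compound_white','brass_disc_12','tin','spanner','pen','cover'):
        for d in finder.look_for(q,p)[:1]: print(n,q,round(d['confidence'],2),np.round(d['extent']))
    # predicted hook lying (level): TCP .514,.0833
    print(px(p,hookpts(np.array([.5141,.0833,.010]),1.797-np.pi,0)).round(1).tolist())
E
```

```text
[ 0.5794242  -0.03960527 -0.18700783] TCP trap [-0.47378059  0.01445537] 0.1689276626647025
heel tip barb [[-330.0, 30.0], [-285.0, 35.0], [-292.0, 72.0]]
side 0.85 [428. 341.  20.  24.] [136. 151.]
side 0.79 [314. 276.  24.  13.] [-169.   -6.]
side 0.61 [403. 308.  23.  23.] [ 24. 152.]
  colour [316 240  12  15  71] [-326.   34.]
  colour [317 273  19  16 248] [-175.   -4.]
top 0.94 [327. 240.  21.  22.] [-178.   -6.]
top 0.94 [408. 158.  21.  23.] [ 26. 148.]
top 0.56 [451. 151.  26.  20.] [128. 153.]
  colour [274 237   6   9  36] [-306.   32.]
  colour [328 240  20  21 169] [-171.   -7.]
side hook 0.81 [306. 230.  43.  53.]
side compound_white 0.59 [271. 199.  31.  20.]
side brass_disc_12 0.75 [242. 295.  40.  30.]
side tin 0.71 [351. 228.  19.  18.]
side spanner 0.37 [319. 303.  85.  33.]
side pen 0.4 [309. 231.  48.  46.]
side cover 0.78 [320. 300.  86.  35.]
[[307.6, 229.9], [322.2, 248.8], [340.9, 276.2], [348.1, 280.1], [360.6, 276.3], [317.4, 242.5]]
top hook 0.59 [222. 206. 129.  53.]
top compound_white 0.73 [223. 206. 126.  52.]
top brass_disc_12 0.97 [364. 309.  42.  44.]
top spanner 0.91 [274. 310.  75.  13.]
top pen 0.94 [183. 309.  64.  23.]
top cover 0.78 [419. 184.  56.  91.]
[[221.5, 255.0], [271.3, 242.7], [327.3, 229.5], [346.3, 223.9], [340.7, 207.4], [255.5, 246.6]]
```

```bash
python3 -c "
from h import *
print(ticket.hand_in())"
```

```text
the job is handed in; nothing more can be done
None
```

I handed in the job at about 26 s: the cover is folded back over the roof, the blank lies about 175 mm in front of the hinge line, and the hook lies on the bench in front of the trap with the hand clear. I checked this in the camera pictures, but `ticket.hand_in()` gave no verdict.

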